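# Level the collar press bed with its cam foot and hold the spirit level down

### The job

Set the yellow spirit level upright on the bare metal bed of the collar press, near its middle and pointing from one levelling foot to the other, and let go of it; its bubble floats to the bed's high side. Then turn the black handle of the foot on the low side clockwise (seen from above) to raise that side until the whole bubble lies between the two black lines, leaving the other foot as it is and the jar, thread cone and brush where they are. Finally push the level down onto the bed with a steady push of about 10 N, and finish while still holding that push, with the bubble still between the lines.

Things in the scene. Friction and masses are not known exactly. Their poses are not given: they have to be found in the camera images.
- level: Yellow spirit level, 200 x 24 x 44 mm (long, wide, high), 0.2 to 0.35 kg, upright on the table left or right of the press. Origin: centre of its underside; x along it towards the red cap (other cap black), z up. Green vial in the middle of the top (to 34 mm either way, top 42 mm up); dark thumb pads on the top 62 mm either side of the middle. Grip across its 24 mm width.
- bubble (a joint): Position (m) of the pale 13 mm bubble along the level's x from the middle of the green vial. It floats to the higher end, about 0.45 mm per mrad of slope, settling in about 1.5 s; it stops at +-23 mm. Two thin black lines across the vial are 11 mm either side of its middle, so the bubble is between them within about +-4 mm.
- bed_top (a point): Centre of the top face of the press bed, a bare aluminium plate 200 mm (x) by 270 mm (y) with a thin red stripe along each long edge, about 65 mm above the table. Axes of the bed: y points to the left foot, z out of the plate. At the start one of the two y ends is low by 22 to 42 mrad. Turning a foot tilts the plate about the other foot.
- foot_left (a joint): Turn (rad) of the left foot's handle (on the bed's +y side). Grows clockwise seen from above, 0 to 2.0, starting at 0 to 0.25; every radian clockwise raises the +y side by 30 mrad of slope. Stays where it is left; takes about 0.2 Nm to turn.
- foot_left_grip (a point): Grip point of the left handle: on its upright turning axis, 100 to 118 mm above the table, 185 mm from the bed's middle along the bed's y. The handle is a black bar 50 mm long (its x, orange end at +x), 14 mm wide (its y), 30 mm high, from 20 mm below to 10 mm above this point, on a 14 mm spindle. Axes turn with it; the point stays in place.
- foot_left_tip (a point): The orange end of the left handle, 25 mm from its axis, at the height of the grip point.
- foot_right (a joint): The same for the right foot (on the bed's -y side); every radian clockwise raises the -y side by 30 mrad.
- foot_right_grip (a point): The same point on the right foot's handle.
- foot_right_tip (a point): The orange end of the right handle.
- bed: The bed plate itself with its lugs (origin 60 mm below the middle of the top face). Weight off its middle leans it a little: about 2 mrad for 10 N pushed 60 mm to one side.
- starch_jar: Glass jar with a blue cap, 58 mm across, 100 mm high, standing beside the press on the side where the level is not. Leave it.
- thread_cone: Red cone of thread, 56 mm across, 85 mm high, beyond the press. Leave it.
- lint_brush: Flat brush with a dark wooden handle, lying beyond the press. Leave it.
Things that resemble listed ones, but are neither listed nor needed, are in the scene too. Several things look just like the level: the one meant starts farthest to the robot's left.

How it is judged:
By the outcome, as a careful person would: the job done as asked, in the order asked, and still so for the second after the job is handed in, while the arm keeps its last pose, push and grip.
It also fails if it takes over 72 s, if anything falls off the work surface, if the arm or the gripper's body presses on something with over 40 N, if the wrist force passes 120 N, or if a joint passes its speed limit or range.

### The arm

A 6-joint arm with a two-finger parallel gripper is mounted at the origin on the work surface. World frame = base frame: x ahead of the robot, y to its left, z up, the work surface at z = 0. Lengths are in m, angles in rad, forces in N, time in s.
With the tool pointing down it reaches from about 0.325 to 0.9 m from the base axis. Payload 6.1 kg.
Tool frame: the origin (TCP) lies midway between the tips of the shut fingers; the grasp point (between the pads) lies 19 mm behind it; x points along the fingers, y is the direction in which the jaws open and shut, and the axes are right-handed (so a half turn about x gives the same grasp; the last joint's range is limited). The gripper opens to 85 mm and grips with 20 to 120 N. Pads are 22 mm wide; open, the fingers measure 114 mm over their backs; the gripper's body (76 mm by 85 mm) begins 54 mm behind the grasp point. The pads swing forward as they close: fully open they stand 13 mm farther back than shut.
Start: joints at [1.122, 0.22, 1.526, -0, 1.395, -0.126], TCP at [0.198, 0.593, 0.231] pointing down, gripper open.
Joint ranges: [-2.98, 2.98], [-0.91, 2.08], [0.09, 2.57], [-1.24, 4.39], [0.2, 2.65], [-2.68, 2.68]. Speed limits (rad/s): [2.57, 2.57, 3.01, 3.14, 3.14, 3.14].

### API

Orientations are given as [roll, pitch, yaw] about the fixed x, y, z axes, in that order (R = Rz(yaw) Ry(pitch) Rx(roll)).
In Python, from plant import movep, move_l, set_joints, gripper_to, hold, inverse_kinematics, observe, get_image, get_calibration, Unreachable, job_done gives the robot as it stands. Calls block until the motion is done:
- movep(position, orientation): joint-space move of the TCP to a pose.
- move_l(position, feed=0.15, rotation=None, max_force=None): straight line of the TCP; rotation=None keeps the orientation; feed is the mean speed in m/s. With max_force (N) it stops when the force on the tool has changed by that much, and returns True; else False.
- set_joints(angles): joint-space move.
- gripper_to(opening, f_grip=None): finger opening in m; f_grip is the grip in N (None keeps the last); returns when the fingers have stopped.
- hold(seconds).
- inverse_kinematics(position, orientation): joint angles nearest the present ones, or None.
- observe(): the state.
- get_image(name): name is "scene" or "side" or "wrist"; returns (picture, depth): 480x640x3 uint8, red, green, blue; 480x640 float32, m along the optical axis (not along the pixel's ray), 0 where there is no reading.
- get_calibration(name): a dict with "intrinsics" (3x3 intrinsics, pixels), "world_from_camera" (4x4, takes a point from camera to world coordinates). Camera axes: x right, y down, z forward; pixel columns grow to the right and rows downward; lengths in m; the calibration is good to about 2 mm. The wrist camera is an equidistant fisheye: a pixel r from the principal point sees the ray r / f radians off the axis. A picture is of the moment at which its call begins: read the wrist's pose just before it. get_calibration takes no time and is no camera call; for the wrist camera it gives the pose at the moment of the call.
A pose or a line that the arm cannot do raises Unreachable and nothing moves.
- job_done(): hands the job in, once; it reports no verdict.
The state is a dict: "time_s": time; "q": joint angles; "joint_velocities": joint speeds; "joint_torque": joint torques, N m; "eef_pos": TCP position; "tcp_rot": TCP orientation; "ft_force": force on the tool from outside, world axes, zero at the start; "torque": the same for the moment, N m; "opening": finger opening in m.
Only numpy, scipy, OpenCV 4.12 (cv2) and the standard library are available. Lean on these libraries where they do the work, as an engineer would, in place of code of your own. Each camera call takes 0.05 s, during which the arm holds its last target. There are 200 camera calls.

## Working session

There is one attempt and no reset: what is moved stays moved. The work goes in short steps, each a Python script; the robot and the scene stay as the last script left them, time stands still between calls to the robot, and variables do not carry over. Pictures are saved under pics/ and viewed, about 8 in all and at most 12, crops included, and the job is handed in when it is done.

```bash
ls; mkdir -p pics
cat > h.py <<'E'
import numpy as np, cv2
from plant import *
def cam(n):
    c=get_calibration(n); im,d=get_image(n); return im,d,np.array(c["intrinsics"]),np.array(c["world_from_camera"])
def save(im,f): cv2.imwrite("pics/"+f,cv2.cvtColor(im,cv2.COLOR_RGB2BGR))
def ray(K,T,u,v,fish=False):
    x=(u-K[0,2])/K[0,0]; y=(v-K[1,2])/K[1,1]
    if fish:
        r=np.hypot(x,y); s=np.sin(r)/r if r>1e-9 else 1; d=np.array([x*s,y*s,np.cos(r)])
    else: d=np.array([x,y,1.])
    return T[:3,3],T[:3,:3]@(d/np.linalg.norm(d))
def onz(K,T,u,v,z,fish=False):
    o,d=ray(K,T,u,v,fish); return o+d*(z-o[2])/d[2]
def cross(r1,r2):
    A=sum(np.eye(3)-np.outer(d,d) for o,d in (r1,r2)); b=sum((np.eye(3)-np.outer(d,d))@o for o,d in (r1,r2))
    p=np.linalg.solve(A,b); return p,[np.linalg.norm(np.cross(p-o,d)) for o,d in (r1,r2)]
def dep(K,T,d,u,v):
    z=d[int(v),int(u)]; return (T@np.array([(u-K[0,2])/K[0,0]*z,(v-K[1,2])/K[1,1]*z,z,1]))[:3]
E
python3 - <<'E'
from h import *
for n in("scene","side","wrist"):
    im,d,K,T=cam(n); save(im,n+"0.png"); np.savez(n+"0.npz",im=im,d=d,K=K,T=T); print(n,K.round(1).tolist(),T.round(3).tolist(),(d>0).mean())
o=observe(); print(o)
E
```

```text
pics
scene [[457.3, 0.0, 323.5], [0.0, 457.3, 235.9], [0.0, 0.0, 1.0]] [[-0.711, 0.567, -0.416, 0.865], [0.703, 0.57, -0.425, 0.372], [-0.004, -0.595, -0.804, 0.802], [0.0, 0.0, 0.0, 1.0]] 0.9959700520833333
side [[442.5, 0.0, 322.2], [0.0, 442.5, 244.6], [0.0, 0.0, 1.0]] [[-0.967, -0.206, 0.149, 0.383], [-0.254, 0.749, -0.613, 0.57], [0.015, -0.63, -0.776, 0.811], [0.0, 0.0, 0.0, 1.0]] 0.995947265625
wrist [[371.6, 0.0, 317.3], [0.0, 371.6, 239.9], [0.0, 0.0, 1.0]] [[0.317, 0.908, 0.272, 0.128], [0.948, -0.304, -0.091, 0.616], [-0.0, 0.287, -0.958, 0.374], [0.0, 0.0, 0.0, 1.0]] 0.993369140625
{'time_s': 0.15, 'q': array([ 1.12185505e+00,  2.21085978e-01,  1.52733931e+00,  1.69234536e-05,
        1.39472539e+00, -1.26116079e-01]), 'joint_velocities': array([ 3.75889561e-04, -2.94792628e-03, -6.71957214e-04, -2.40963870e-03,
       -4.66282867e-04,  7.36240771e-05]), 'joint_torque': array([ 1.43739162e-03, -4.97482646e+01, -3.89908147e+01, -1.26380587e-04,
        7.22830882e-03,  9.99386174e-06]), 'eef_pos': array([0.19808124, 0.59228404, 0.23042992]), 'tcp_rot': array([-1.70760325,  1.56923822, -2.03043143]), 'ft_force': array([-0.01632957,  0.49621087, -1.08844363]), 'torque': array([-0.01363581,  0.03508673, -0.0314285 ]), 'opening': 0.08533473722536503}
```

View pics/scene0.png

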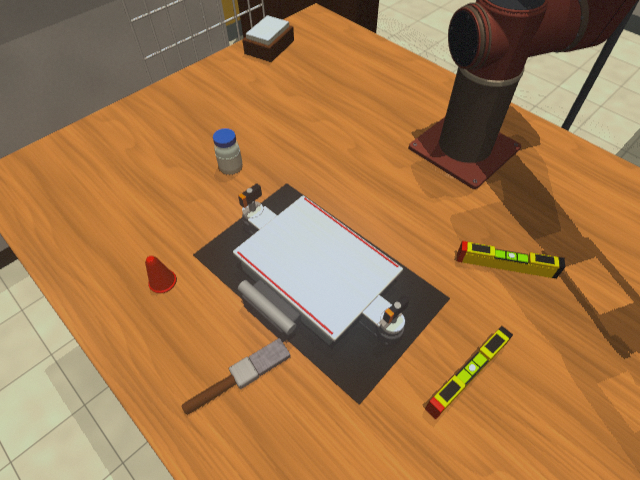

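View pics/side0.png

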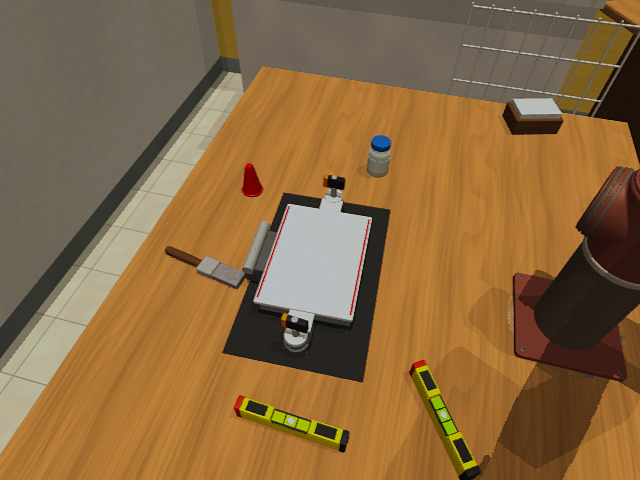

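Candidates: scene level A (511,260) is nearer the robot and level B (470,372) farther out. In the side view they are at (444,418) and (290,422). The jar is at (228,150), the cone at (160,273) and the brush at (240,375). I'll measure the levels, bed and handles from both views.

```bash
cat > m.py <<'E'
from h import *
def load(n):
    z=np.load(n+"0.npz"); return z["im"],z["d"],z["K"],z["T"]
def cloud(d,K,T):
    v,u=np.mgrid[:480,:640]; P=np.stack([(u-K[0,2])/K[0,0]*d,(v-K[1,2])/K[1,1]*d,d],-1)
    return P@T[:3,:3].T+T[:3,3]
for n in("scene","side"):
    im,d,K,T=load(n); P=cloud(d,K,T); hsv=cv2.cvtColor(im,cv2.COLOR_RGB2HSV); H,S,V=[hsv[...,i].astype(int) for i in range(3)]
    ins=(P[...,0]>0)&(P[...,0]<1)&(abs(P[...,1])<0.95)&(P[...,2]<.2)
    print(n)
    for nm,m in (("yel",(H>22)&(H<50)&(S>150)&(V>90)&ins&(P[...,2]>.005)),("red",((H<4)|(H>175))&(S>170)&(V>90)&ins),("orange",(H>8)&(H<18)&(S>190)&(V>120)&ins&(P[...,2]>.08)),("blackhandle",(V<60)&ins&(P[...,2]>.09)&(P[...,2]<.14)),("plate",(S<40)&(V>150)&ins&(P[...,2]>.05)&(P[...,2]<.08))):
        k,L,st,c=cv2.connectedComponentsWithStats(cv2.morphologyEx(m.astype(np.uint8),cv2.MORPH_CLOSE,np.ones((3,3))))
        for i in range(1,k):
            if st[i,4]>(15 if nm!="plate" else 2000):
                q=P[(L==i)&m]; print(nm,c[i].round(1),st[i,4],"xyz",np.median(q,0).round(4),"zmax",np.percentile(q[:,2],95).round(4))
                if nm=="plate":
                    A=np.c_[q[:,:2],np.ones(len(q))]; co=np.linalg.lstsq(A,q[:,2],rcond=None)[0]; r=cv2.minAreaRect(q[:,:2].astype(np.float32)); print("  slope",co.round(4),"rect",np.round(r[0],4),np.round(r[1],4),round(r[2],2))
E
python3 m.py
```

```text
scene
yel [511.3 260.5] 1526 xyz [0.2392 0.2756 0.0315] zmax 0.0445
yel [471.7 368.3] 972 xyz [0.4876 0.3466 0.0413] zmax 0.0454
red [464.1 246.2] 42 xyz [0.2901 0.1897 0.0447] zmax 0.0467
red [258.3 269.8] 46 xyz [ 0.6279 -0.0497  0.0661] zmax 0.0688
red [149.8 259.2] 30 xyz [ 0.7633 -0.2001  0.0847] zmax 0.0858
red [166.  287.3] 55 xyz [ 0.7682 -0.1794  0.0051] zmax 0.0075
red [325.  327.2] 17 xyz [0.6197 0.1227 0.0612] zmax 0.0626
red [436.5 404.2] 84 xyz [0.5818 0.3404 0.045 ] zmax 0.0467
orange [241.8 196. ] 27 xyz [ 0.5587 -0.1714  0.1235] zmax 0.1257
orange [389.7 312.4] 34 xyz [0.5412 0.1984 0.113 ] zmax 0.1154
blackhandle [471.1 124.3] 986 xyz [0.056  0.0252 0.1155] zmax 0.1376
blackhandle [253.7 195.3] 117 xyz [ 0.5341 -0.1661  0.1101] zmax 0.121
blackhandle [401.9 304.1] 123 xyz [0.5111 0.2032 0.1098] zmax 0.1133
blackhandle [386.4 317.1] 31 xyz [0.5465 0.1968 0.0999] zmax 0.1092
plate [317.8 265.7] 12828 xyz [0.5376 0.025  0.0629] zmax 0.0673
  slope [ 0.0009 -0.0295  0.0628] rect [0.5322 0.0066] [0.1986 0.368 ] 2.75
side
yel [441.9 420.8] 1683 xyz [0.2317 0.2794 0.0362] 
[... 152 characters left out ...]
.1] 36 xyz [ 0.6272 -0.0557  0.0655] zmax 0.0673
red [365. 237.] 25 xyz [ 0.4396 -0.0629  0.0658] zmax 0.068
red [266.6 268.5] 67 xyz [0.6211 0.0728 0.062 ] zmax 0.0648
red [356.  283.1] 71 xyz [0.4337 0.0595 0.0624] zmax 0.0649
red [418.7 363.8] 56 xyz [0.2866 0.1906 0.044 ] zmax 0.0466
red [238.4 402.4] 66 xyz [0.5797 0.343  0.0448] zmax 0.0465
blackhandle [335.5 182.7] 187 xyz [ 0.5317 -0.1656  0.1133] zmax 0.1249
blackhandle [570.2 306.5] 1103 xyz [0.0435 0.0477 0.1161] zmax 0.1376
blackhandle [297.2 324. ] 214 xyz [0.5121 0.2037 0.1089] zmax 0.1136
plate [315.7 261. ] 10023 xyz [0.5272 0.0288 0.0626] zmax 0.0669
  slope [ 0.0016 -0.0271  0.0623] rect [0.5302 0.0066] [0.1997 0.3558] 2.69
```

View pics/wrist0.png

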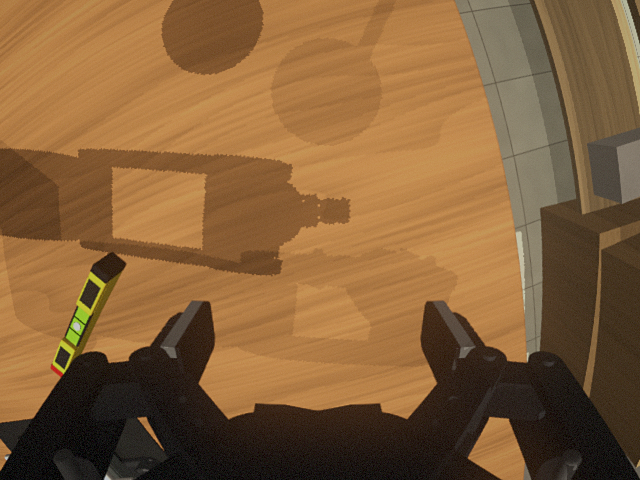

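The level farthest left is B, near (0.485, 0.35); A is at y≈0.28. In the wrist view, one level shows at (80,320). The bed centre is near (0.531, 0.007), its +y end is low by about 28 mrad, and its yaw is about 2.7°. So the left foot has to turn. Before choosing, I'll check how far the cameras see to the left, then look at B from above.

```bash
cat >> h.py <<'E'
from scipy.spatial.transform import Rotation as Ro
def down(a,tilt=None):
    R=np.array([[0,np.cos(a),np.sin(a)],[0,np.sin(a),-np.cos(a)],[-1,0,0]])
    if tilt is not None: R=Ro.from_rotvec(tilt).as_matrix()@R
    import warnings; warnings.simplefilter("ignore")
    return Ro.from_matrix(R).as_euler("xyz").tolist()
def best(p,a,tilt=None):
    c=[]
    for k in(-1,0,1):
        r=down(a+k*np.pi,tilt); q=inverse_kinematics(list(p),r)
        if q is not None: c.append((abs(q[5]),r,q,a+k*np.pi))
    return min(c,key=lambda t:t[0])[1:]
E
python3 - <<'E'
from h import *
from m import load
for n in("scene","side"):
    im,d,K,T=load(n)
    print(n,[onz(K,T,u,v,0)[:2].round(2).tolist() for u,v in((0,479),(320,479),(639,479),(639,240))])
R=Ro.from_euler("xyz",observe()["tcp_rot"]).as_matrix(); print("a0",np.arctan2(R[1,1],R[0,1]))
p=[.484,.35,.24]
for a in(np.pi/2-.09,-np.pi/2-.09): print(a,inverse_kinematics(p,down(a)))
r,q,a=best(p,np.pi/2-.09)
movep(p,r); im,d,K,T=cam("wrist"); save(im,"w1.png"); np.savez("wrist1.npz",im=im,d=d,K=K,T=T); o=observe(); print(a,o["time_s"],o["eef_pos"])
E
```

```text
scene
yel [511.3 260.5] 1526 xyz [0.2392 0.2756 0.0315] zmax 0.0445
yel [471.7 368.3] 972 xyz [0.4876 0.3466 0.0413] zmax 0.0454
red [464.1 246.2] 42 xyz [0.2901 0.1897 0.0447] zmax 0.0467
red [258.3 269.8] 46 xyz [ 0.6279 -0.0497  0.0661] zmax 0.0688
red [149.8 259.2] 30 xyz [ 0.7633 -0.2001  0.0847] zmax 0.0858
red [166.  287.3] 55 xyz [ 0.7682 -0.1794  0.0051] zmax 0.0075
red [325.  327.2] 17 xyz [0.6197 0.1227 0.0612] zmax 0.0626
red [436.5 404.2] 84 xyz [0.5818 0.3404 0.045 ] zmax 0.0467
orange [241.8 196. ] 27 xyz [ 0.5587 -0.1714  0.1235] zmax 0.1257
orange [389.7 312.4] 34 xyz [0.5412 0.1984 0.113 ] zmax 0.1154
blackhandle [471.1 124.3] 986 xyz [0.056  0.0252 0.1155] zmax 0.1376
blackhandle [253.7 195.3] 117 xyz [ 0.5341 -0.1661  0.1101] zmax 0.121
blackhandle [401.9 304.1] 123 xyz [0.5111 0.2032 0.1098] zmax 0.1133
blackhandle [386.4 317.1] 31 xyz [0.5465 0.1968 0.0999] zmax 0.1092
plate [317.8 265.7] 12828 xyz [0.5376 0.025  0.0629] zmax 0.0673
  slope [ 0.0009 -0.0295  0.0628] rect [0.5322 0.0066] [0.1986 0.368 ] 2.75
side
yel [441.9 420.8] 1683 xyz [0.2317 0.2794 0.0362] 
[... 597 characters left out ...]
] 1103 xyz [0.0435 0.0477 0.1161] zmax 0.1376
blackhandle [297.2 324. ] 214 xyz [0.5121 0.2037 0.1089] zmax 0.1136
plate [315.7 261. ] 10023 xyz [0.5272 0.0288 0.0626] zmax 0.0669
  slope [ 0.0016 -0.0271  0.0623] rect [0.5302 0.0066] [0.1997 0.3558] 2.69
scene [[1.14, -0.07], [0.79, 0.28], [0.43, 0.63], [-0.03, 0.44]]
side [[0.92, 0.55], [0.41, 0.41], [-0.1, 0.28], [-0.2, -0.29]]
a0 1.2479683117914966
1.4807963267948965 [ 4.94111226e-01  1.49087190e-01  1.59157417e+00 -4.44089210e-16
  1.40093130e+00 -9.86685101e-01]
-1.6607963267948966 [ 4.94111226e-01  1.49087190e-01  1.59157417e+00 -4.44089210e-16
  1.40093130e+00  2.15490755e+00]
1.4807963267948965 1.6 [0.48329576 0.3509565  0.23996703]
```

View pics/w1.png

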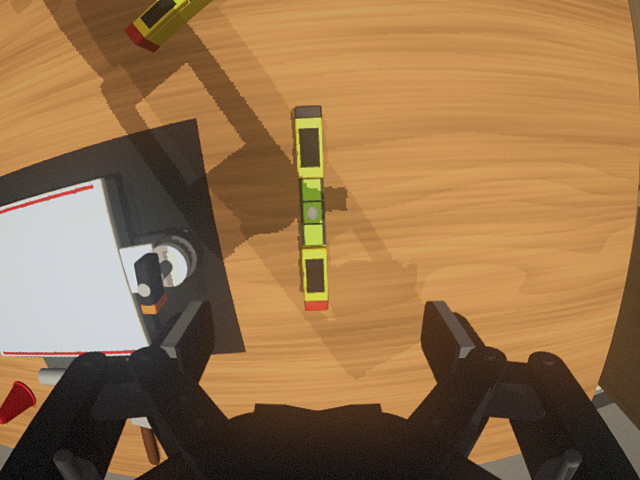

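The wrist view shows level B upright with its vial at (313,213), red cap at (316,305) and black cap at (308,112). The wood to its left (image right) is empty, and only A is visible at the top. So B is the one. I'll measure it with a wrist ray crossed with the scene camera, then grasp.

```bash
sed -i 's/^for n in("scene","side"):/if __name__=="__main__":\n  for n in("scene","side"):/; ' m.py
python3 - <<'E'
s=open('m.py').read().split('  for n in("scene","side"):\n'); open('m.py','w').write(s[0].replace('if __name__=="__main__":\n',''))
E
cat > g.py <<'E'
from h import *; from m import *
z=np.load("wrist1.npz"); im,K,T=z["im"],z["K"],z["T"]
hsv=cv2.cvtColor(im,cv2.COLOR_RGB2HSV).astype(int); v,u=np.mgrid[:480,:640]
box=(u>285)&(u<335)&(v>95)&(v<318)
yel=box&(hsv[...,0]>22)&(hsv[...,0]<50)&(hsv[...,1]>150)&(hsv[...,2]>90)
dark=box&(hsv[...,2]<70)
pads=[c for c in cv2.findContours(dark.astype(np.uint8),0,2)[0] if cv2.contourArea(c)>300]
P=[]
for c in pads:
    (cu,cv_),(w,h),_=cv2.minAreaRect(c); p=onz(K,T,cu,cv_,.044,True); P.append(p); print("dark",cu,cv_,p.round(4))
ims,ds,Ks,Ts=load("scene")
for w,s in(((313,213),(472,367)),):
    print("vial cross",cross(ray(K,T,*w,True),ray(Ks,Ts,*s)))
for n in("scene","side"):
    i,d,Kc,Tc=load(n); C=cloud(d,Kc,Tc); h=cv2.cvtColor(i,cv2.COLOR_RGB2HSV).astype(int)
    m=(h[...,1]<60)&(h[...,2]>140)&(abs(C[...,2]-(.0627-.028*C[...,1]))<.005)&(abs(C[...,0]-.53)<.15)&(abs(C[...,1])<.3)
    q=C[m]; y=np.deg2rad(2.72); X=np.array([np.cos(y),np.sin(y)]);Y=np.array([-X[1],X[0]]); r=q[:,:2]-[.531,.0066]; bx,by=r@X,r@Y
    for lo,hi in((-90,-50),(50,90)):
        k=(bx>lo/1e3)&(bx<hi/1e3); print(n,lo,"y range",np.percentile(by[k],[.3,99.7]).round(4))
    k=abs(by)<.1; print(n,"x range",np.percentile(bx[k],[.3,99.7]).round(4))
E
python3 g.py
```

```text
vial cross (array([0.48626069, 0.34628256, 0.03921903]), [np.float64(0.0007106824871715085), np.float64(0.0007106824871713617)])
scene -90 y range [-0.1277  0.1388]
scene 50 y range [-0.1278  0.1386]
scene x range [-0.0975  0.1428]
side -90 y range [-0.1276  0.1393]
side 50 y range [-0.1276  0.1394]
side x range [-0.1004  0.1377]
```

Run:
```python
from h import *
z=np.load("wrist1.npz"); K,T=z["K"],z["T"]
b,r=onz(K,T,310,148,.044,True),onz(K,T,315.5,276,.044,True); c=(b+r)/2
yaw=np.arctan2(*(r-b)[1::-1]); print(b,r,c,np.linalg.norm(r-b),yaw)
c=(c+np.array([.4863,.3463,0]))/2; a=yaw+np.pi/2
assert abs(np.linalg.norm(r-b)-.124)<.008
rr=down(a); movep([c[0],c[1],.10],rr); print(move_l([c[0],c[1],.005],.12,max_force=15))
gripper_to(0.015,50); o=observe(); print(o["opening"],o["ft_force"],o["time_s"],o["eef_pos"])
move_l([c[0],c[1],.17],.2)
im,d,K,T=cam("wrist"); save(im,"w2.png"); o=observe(); print(o["opening"],o["ft_force"],o["time_s"])
open("a.txt","w").write(str(a))
```

```text
[0.42466277 0.34997736 0.044     ] [0.54849934 0.34370439 0.044     ] [0.48658106 0.34684087 0.044     ] 0.1239953458652075 -0.05061198825499132
False
0.023640561964242596 [-1.79835895 -0.39506413  3.40760431] 3.75 [0.48671132 0.34667343 0.00537161]
0.02360445279656442 [-0.1095054  -0.28654543 -3.32751751] 4.775
```

View pics/w2.png

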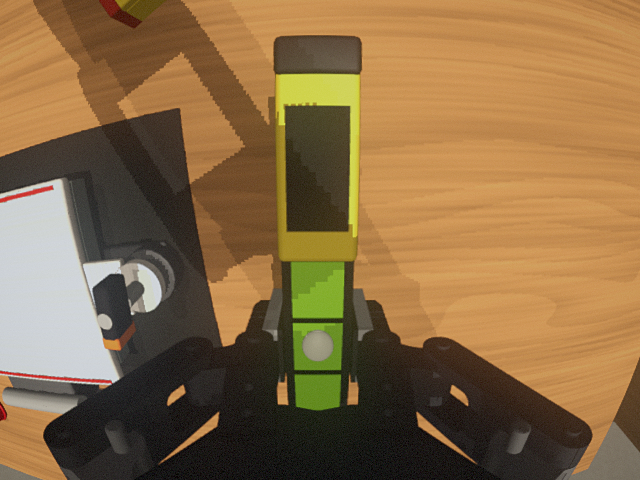

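The level is held square in the middle, with its bubble centred at (318,346). Now I'll place it on the bed, tilted to match the slope.

Run:
```python
from h import *
c=np.array([.5307,.0123]); r=down(.0475,[-.028,0,0])
movep([*c,.17],r); move_l([*c,.085],.15)
print(move_l([*c,.06],.025,max_force=5)); o=observe(); print(o["eef_pos"],o["ft_force"],o["time_s"])
gripper_to(.05); o=observe(); print(o["eef_pos"],o["ft_force"],o["time_s"])
p=o["eef_pos"]; move_l([p[0],p[1],.20],.25)
# go above left handle
movep([.522,.197,.22],down(1.9)); im,d,K,T=cam("wrist"); save(im,"w3.png"); np.savez("wrist3.npz",im=im,d=d,K=K,T=T)
im,d,K,T=cam("scene"); np.savez("scene3.npz",im=im,d=d,K=K,T=T); s=cv2.resize(im[170:360,220:430],None,fx=3,fy=3,interpolation=cv2.INTER_CUBIC); save(s,"s3.png")
print(observe()["time_s"])
```

```text
True
[0.5306117  0.01224046 0.06852193] [-0.57278429  1.40980371  4.18612442] 7.45
[0.52936151 0.01244677 0.06720638] [-0.32531141 -0.13282642 -0.66935518] 7.825
9.975
```

View pics/w3.png

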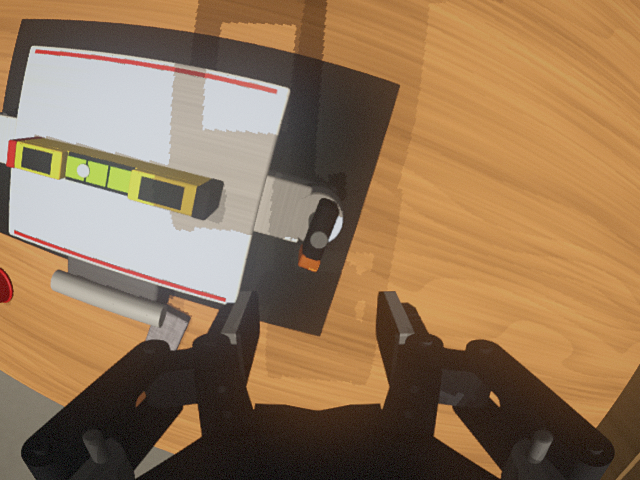

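View pics/s3.png

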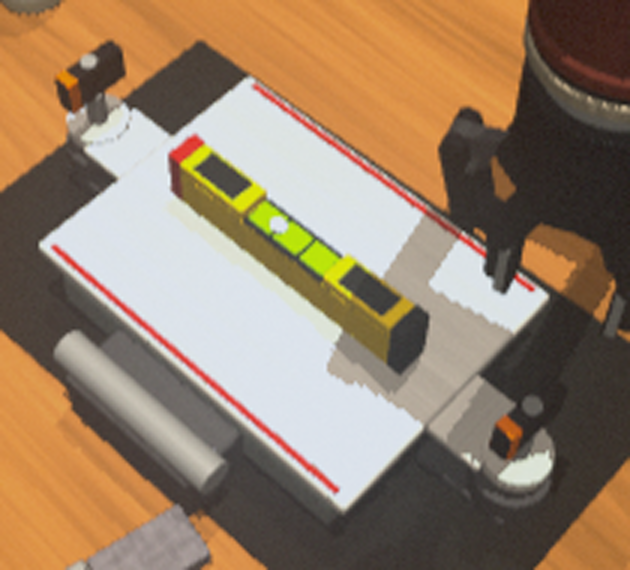

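The level stands on the bed along the foot-to-foot line. Its bubble is towards the red cap (right), so the left side is low, as the depth fit said. In w3 the left handle's hub dot is at (319,240), its orange end at (309,266) and its black end at (325,202). I'll triangulate the hub with the scene view at (397,305).

Run:
```python
from h import *
z=np.load("wrist3.npz"); K,T=z["K"],z["T"]; s=np.load("scene3.npz")
p,e=cross(ray(K,T,319,240,True),ray(s["K"],s["T"],397.3,305.3)); print("hub",p.round(4),e)
d=z["d"]; print("depth",[round(float(d[v,u]),4) for u,v in((319,240),(316,228),(323,212))])
zt=p[2]-.003
A,B=onz(K,T,325.5,203,zt,True),onz(K,T,310,262,zt,True); th=np.arctan2(*(B-A)[1::-1]); print(A.round(4),B.round(4),"mid",((A+B)/2).round(4),"len",np.linalg.norm(B-A),"theta",th)
y=.0475; c=np.array([.5307,.0123]); print("expect",c+.185*np.array([-np.sin(y),np.cos(y)]))
```

```text
hub [0.5224 0.1985 0.1129] [np.float64(0.00011935997869599975), np.float64(0.00011935997869601204)]
depth [0.2568, 0.2564, 0.2539]
[0.4965 0.1945 0.1099] [0.541  0.1981 0.1099] mid [0.5187 0.1963 0.1099] len 0.04460684185130718 theta 0.07995016481207734
expect [0.5219158  0.19709134]
```

The hub at (0.5224, 0.1985) matches the expected (0.522, 0.197), and its bar top at about 110 mm fits the text. I'll grip it and turn 0.95 rad clockwise.

Run:
```python
from h import *
c=[.5222,.198]; r=down(.07+np.pi/2)
movep([*c,.15],r); print(move_l([*c,.080],.1,max_force=12)); 
gripper_to(0.005,60); o=observe(); print(o["opening"],o["ft_force"],o["torque"],o["time_s"],o["eef_pos"])
q=np.array(o["q"])
for k in (1,2):
    q[5]+=.475; set_joints(q.tolist()); o=observe(); print(o["ft_force"],o["torque"],o["eef_pos"],o["time_s"],o["q"][5])
hold(1.5)
im,d,K,T=cam("scene"); np.savez("scene4.npz",im=im,d=d,K=K,T=T)
C=cv2.resize(im[200:300,270:370],None,fx=5,fy=5,interpolation=cv2.INTER_CUBIC); save(C,"s4.png")
print(observe()["ft_force"],observe()["time_s"])
```

```text
False
0.013687298165334953 [ 0.53827117 -5.41670971  5.04919739] [-1.49890075 -0.11429731 -0.1941916 ] 11.625 [0.52296794 0.19723192 0.08095909]
[-2.20545319 -4.83139498  4.48087577] [-1.55922801  0.17178432 -0.11669679] [0.5227848  0.19679272 0.08102   ] 12.15 -0.9471920197695948
[-3.4266329  -5.46895077  4.38382251] [-1.69843772  0.42210432 -0.10744868] [0.52250799 0.19662556 0.08086435] 12.675 -0.47138151050129
[-3.21978884 -4.90396151  5.31372151] 14.225
```

View pics/s4.png

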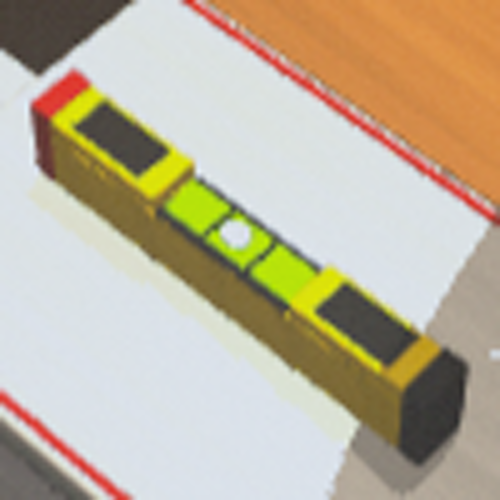

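The bubble at (235,234) is between the lines, about 2 mm towards the red cap. I'll nudge the foot 0.13 rad more, release, and look closely from above.

Run:
```python
from h import *
q=np.array(observe()["q"]); q[5]+=.14; set_joints(q.tolist())
gripper_to(.05); p=observe()["eef_pos"]; move_l([p[0],p[1],.19],.2); gripper_to(0.0)
# above black-side pad, camera towards -x side; view level
movep([.53,.03,.20],down(.0475)); hold(1.0)
im,d,K,T=cam("wrist"); np.savez("wrist5.npz",im=im,d=d,K=K,T=T); save(im,"w5.png"); print(observe()["time_s"],observe()["ft_force"],observe()["eef_pos"],observe()["opening"])
```

```text
17.9083 [-0.68314433  0.05518492  0.38959267] [0.52999635 0.0299499  0.19999697] 0.0001404629260898091
```

View pics/w5.png

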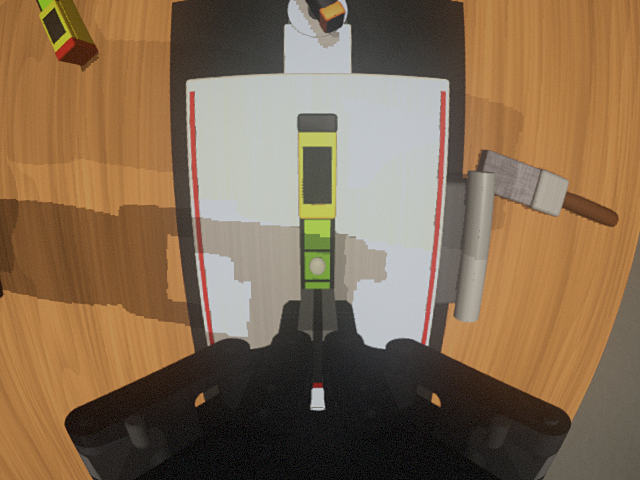

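The lines are at rows 250 and 280 and the bubble at row 266, so it's centred with the arm clear. Next is the 10 N push on the thumb pad at the red-cap side, which keeps the vial visible.

Run:
```python
from h import *
z=np.load("wrist5.npz"); v=onz(z["K"],z["T"],317,265,.111,True); t=v[:2]+.062*np.array([.0475,-.9989]); print("vial",v.round(4),"pad",t.round(4))
assert np.hypot(v[0]-.5307,v[1]-.0123)<.015
def F(n=8):
    f=[]
    for _ in range(n): hold(.04); f.append(observe()["ft_force"])
    return np.mean(f,0)
r=down(.0475); movep([*t,.150],r); move_l([*t,.125],.1); f0=F(); print("f0",f0)
print(move_l([*t,.100],.015,max_force=4)); o=observe(); zc=o["eef_pos"][2]; f=F()-f0; print("contact",o["eef_pos"],f,o["time_s"])
zt=zc
for i in range(25):
    if abs(f[2]-10)<.7: break
    zt-=np.clip((10-f[2])*6e-5,-4e-4,4e-4); move_l([*t,zt],.01); f=F(4)-f0; print(round(zt,5),f.round(2))
hold(1.5); f=F(); print("final",f-f0,observe()["eef_pos"],observe()["time_s"])
np.save("f0.npy",f0)
im,d,K,T=cam("wrist"); a=cam("scene")[0]
A=cv2.resize(a[200:300,270:370],(480,480),interpolation=cv2.INTER_CUBIC); B=cv2.resize(im[100:420,210:420],(315,480)); save(np.hstack([A,B]),"f6.png")
```

```text
vial [0.5302 0.0164 0.111 ] pad [ 0.5332 -0.0455]
f0 [-0.08137648 -0.16189209 -0.00328513]
True
contact [ 0.53317551 -0.04555963  0.11253664] [-0.61684857  0.16420138  4.90121681] 20.025
0.11223 [-2.19  0.38  4.98]
0.11193 [-2.36  0.3   6.68]
0.11173 [-2.91  0.52  7.96]
0.11161 [-3.    0.49  8.22]
0.1115 [-3.25  0.48  9.2 ]
0.11145 [-3.31  0.59  9.59]
final [-3.43663371  0.45691218  9.47562865] [ 0.53355339 -0.04562649  0.11244187] 24.6917
```

View pics/f6.png

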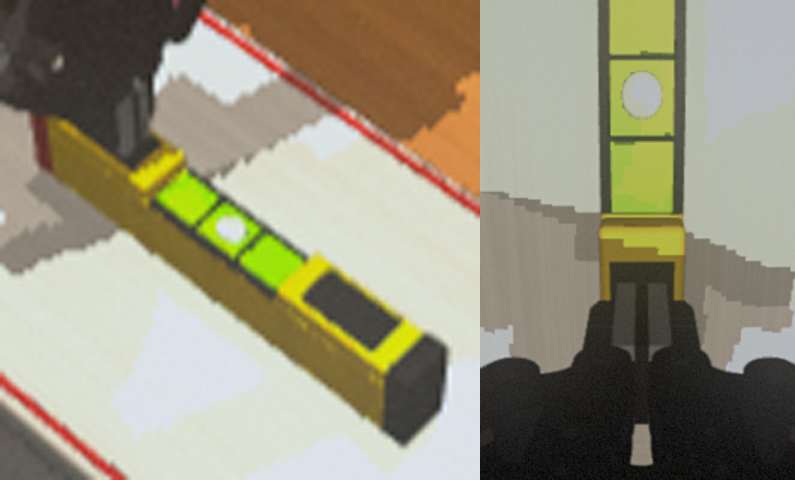

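The fingers are on the thumb pad. The bubble at (642,95) is wholly between the lines at rows 57 and 138. I'll trim the push slightly, confirm it's steady, and hand in.

Run:
```python
from h import *
f0=np.load("f0.npy"); t=[.5332,-.0455]
move_l([*t,.11140],.01); hold(.8); o=observe(); print(o["ft_force"]-f0,np.abs(o["joint_velocities"]).max(),o["time_s"])
job_done()
```

```text
[-2.80772749  0.48152471  9.88828919] 0.0011012125509200577 25.8417
the job is handed in; nothing more can be done
```

The job is done and handed in at 25.8 s, with the arm still pushing on the level.

- **Level placed:** I took the level farthest to the left and stood it upright near the middle of the bed, along the line between the feet, then let go. Its bubble went to the right (high) side.
- **Foot turned:** I turned the left foot about 1.09 rad clockwise and didn't touch the right foot. I steered clear of the jar, thread cone and brush too, but took no final picture of them.
- **Push:** I then pushed down on the thumb pad near the red cap. The last reading was 9.9 N down and steady, with a side force of about 2.8 N from friction.
- **Last checks:** With the arm clear, the bubble sat centred between the lines. During the push, at about 9.5 N, both camera views still showed it wholly between them. I took no picture after the final small increase to 9.9 N. No check failed. The level's position on the bed measured about 4 mm from the planned middle, which is still near the middle.

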